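Slide a softwood blank under a sprung hold-down flap

ROBOT

A 6-joint arm with a two-finger parallel gripper is mounted at the origin on the work surface; the furniture and walls round the work are solid. World frame = base frame: x ahead of the robot, y to its left, z up, the work surface at z = 0. Lengths are in mm, angles in rad, forces in N, time in s.
With the tool pointing down it reaches from about 350 to 975 mm from the base axis. Payload 7.1 kg.
Tool frame: the origin (TCP) lies between the finger pads; the fingertips stand 19 mm ahead of it and the grasp point (between the pads) is the TCP (ctrl.tcp_to_tips is the distance from the TCP to the fingertips, in mm); z points along the fingers, y is the line along which they close (so a half turn about z gives the same grasp; the last joint's range is limited). The gripper opens to 88 mm and grips with 3 to 60 N. Pads are 20 mm wide; open, the fingers measure 115 mm over their backs; the gripper's body (75 mm by 178 mm) begins 61 mm behind the grasp point.
Start: joints at [1.176, 0.423, 1.63, -0, 1.089, -0.019], TCP at [229.353, 581.379, 241.675] pointing down, gripper open.
Joint ranges: [-3, 3], [-0.9, 2.11], [0.09, 2.58], [-1.31, 4.45], [0.11, 2.69], [-2.54, 2.54]. Speed limits (rad/s): [2.39, 2.39, 3.01, 3.14, 3.14, 3.14].

INTERFACE

Orientations are given as a rotation vector (axis times angle).
In Python, from workcell import status, optics, ctrl gives the robot as it stands. The module is installed in compiled form; this text tells all that it offers.
- The arm moves only by the shell command python3 -m inch 'ROWS'. ROWS is JSON, a list that holds one entry, the list of rows, each a list of 7 numbers: the shift along the tool's x, y, z in mm, then the turn, a rotation vector about the tool's x, y, z in rad, then the opening in per cent of the stroke, from 0 (shut) to 100 (fully open). A call has 1 to 20 rows; each row is the pose to reach, as a shift and turn from the pose commanded when the call began, along the tool's axes at that moment; what a row does not reach only later rows make up. A row lasts 1/10 s, in which the tool goes at most 50 mm and 8.59 degrees, less where a joint would pass 70% of its speed; a pose out of reach is approached as far as the arm can. A call with a gripper value outside its range is refused whole. The fingers move at their own pace and stop on an object; the grip force is fixed at half the most. Time passes only in rows, so rows that repeat a pose let the fingers close. It gives the time, the measured TCP pose, the force, the opening and the grip force at its end, in the units of the state.
- status.get_obs(): the state, without advancing time (a new reading comes with each control period).
- optics.get_image(name): name is "side" or "top" or "wrist"; returns a dict with "frame" (420x560x3 uint8, red, green, blue), "fx", "fy", "cx", "cy" (pixels), "rvec" (rotation vector, rad) and "tvec" (3), from world to camera coordinates, as OpenCV has them; the wrist camera has in their place "hand_eye" (4x4, takes a point from camera to tool coordinates, whose origin is the TCP and whose axes are the flange's). Camera axes: x right, y down, z forward; pixel columns grow to the right and rows downward; lengths in mm; the calibration is good to about 2 mm. A picture is of the moment at which its call begins: read the wrist's pose just before it. There is no depth.
- ctrl.close_job(): hands the job in; it is judged then, once.
The state is a dict: "t": time; "qpos": joint angles; "qvel": joint speeds; "joint_torque": joint torques, N m; "ee_pos": TCP position; "orientation": TCP orientation; "ft_force": force on the tool from outside, world axes, zero at the start; "moment": the same for the moment, N m; "width": finger opening in mm; "grasp_force": force on a finger pad.
Only numpy, scipy, OpenCV 4.12 (cv2) and the standard library are available. Lean on these libraries where they do the work, as an engineer would, in place of code of your own. Each camera call takes 0.05 s, during which the arm holds its last target. There are 200 camera calls.

TASK

Load the softwood blank that lies flat in the lane of the drilling nest: press the long side pedal down with one fingertip and keep it down so that the spring flap stays up, while the other fingertip pushes the blank along the lane under the flap until it rests against the end stop. Then let go of the pedal so that the flap comes down on the blank and holds it, and move clear. Only press and push: never lift the blank, and leave the other things where they stand.

Things in the scene. Friction and masses are not known exactly. Their poses are not given: they have to be found in the camera images.
- fixture: drilling nest, fixed to the bench; heading varies. Origin on the bench under the lane's centre line; x along the lane to the end stop, y left (to the pedal), z up; all offsets given are in this frame. Base plate x -116..90, y -37..50, 8 mm thick = lane floor. Lane 51 mm wide between rails x -110..82: left y 25.5..33.5, top z 19; right y -25.5..-34.5, top z 24 mm. Near end open
- stop (a point): middle of the foot of the end stop's face, at x 75, y 0, z 8 mm; the stop is as wide as the lane and its top is at z 30 mm
- flap (a joint): angle of the spring flap, rad: 0 shut with the lane empty, 0.75 at its upper limit. Pressing the pedal down raises it; it springs back. The lip clears the blank's top from about 0.30 on (better 0.4 or more); with the lip resting on the seated blank it reads about 0.28. Takes about 2.5 N on the middle of the pedal to start and 8 N to hold fully down
- hinge (a point): middle of the hinge rod, about which pedal and tongue turn together: parallel to x, at y 40, z 18 mm, 8 mm thick, in two bearings (9 mm long, tops at z 26 mm) at x -110 and 76 mm
- pedal (a point): centre of the upper face of the pedal, a ribbed steel plate 138 mm long (x -105..33), 46 wide, 3 thick, left of the hinge rod. At flap angle 0 it slopes up and outward at 0.5 rad, this point at x -36, y 70, z 36 mm; at 0.5 it is level, top at z 20, outer edge at y 90. A fingertip at y 70, z 16 to 21 mm keeps the flap at 0.4 or more and can slide along the pedal in x
- lip (a point): middle of the lower front edge of the flap's lip, which bars the blank: at x 38, y -16, z 30 mm when shut. The lip spans y -8..-24 mm and hangs from a tongue 28 mm wide (x 38..66) that reaches over the lane from the hinge rod; the tongue's highest point is at z 54 mm shut, about 90 mm fully raised
- blank_center (a point): centre of the softwood blank lying flat on the lane floor: 55 mm along the lane, 45 across, 35 high (top at z 43), 0.09 kg nominal, 3 mm play to each rail. It starts with its front end short of the lip; seated at the stop this point is at x 47.5 mm. Push its near end face, 27.5 mm behind this point. This point's own axes are not the nest's
- bush: bystander: flanged brass bush, 54 mm across, 44 mm high, standing on the pedal side of the nest; origin at its underside
- collar: bystander: grey steel collar, 86 mm across, 46 mm high, on the pedal side of the nest; origin at its underside
- screw: bystander: black cap screw standing on its head, 16 mm across, 42 mm high, on the pedal side of the nest; origin at its underside
- slot_block: bystander: wooden block with a key slot, 42 x 98 x 64 mm high, standing beyond the end stop; origin at its underside
Not all that is in view belongs to the job. Leave any green or turquoise look-alike of the part that bears blank_center alone.

How it is judged (in metres and radians):
On the way, in this order (a step that is already met when the one before it is completed fails the run):
1. a fingertip holds the flap up, with the blank still outside it (value of joint flap above 0.3 rad and contact force between the fingers and flap above 0.5 N and x of blank_center in the frame of fixture below 0.015 m), for 0.1 s.
2. with the flap still held up by a finger, the blank has gone under it (value of joint flap above 0.3 rad and contact force between the fingers and flap above 0.5 N and x of blank_center in the frame of fixture above 0.035 m), for 0.05 s.
At the end, for the whole second after the job is handed in: the blank lies flat in the lane within 4 mm of the end stop, at rest, and the flap has been let down so that its lip presses on the blank (over 0.5 N; flap angle 0.20 to 0.34 rad) (x of blank_center in the frame of fixture between 0.0435 and 0.051 m and z of blank_center in the frame of fixture below 0.029 m and value of joint flap between 0.2 and 0.34 rad and contact force between flap and blank above 0.5 N and linear speed of blank below 0.02 m/s); the robot touches nothing.
It fails at once if the blank is lifted (more than 12 mm off the lane floor) (z of blank_center in the frame of fixture above 0.0375 m).
It fails at once if a bystander is shifted by more than 20 mm (distance of any of bush, collar, screw, slot_block from where it was at the start of the episode above 0.02 m).
It fails at once if a bystander is knocked over (angle between any of bush, collar, screw, slot_block's own z axis and vertical above 0.5 rad).
It also fails if it takes over 40 s, if anything falls off the work surface, if the arm or the gripper's body presses on something with over 40 N, if the wrist force passes 120 N, or if a joint passes its speed limit or range.

## Working session

There is one attempt and no reset: what is moved stays moved. The work goes in short steps, Python scripts to look and compute and a shell command to move; the robot and the scene stay as the last step left them, time stands still between calls to the robot, and variables do not carry over. Pictures are saved under pics/ and viewed, at most 10 in all, crops included, and the job is handed in when it is done.

```bash
mkdir -p pics
cat > h.py <<'E'
import numpy as np, cv2
from workcell import status, optics, ctrl
def snap(n,f):
    s=status.get_obs(); d=optics.get_image(n); cv2.imwrite('pics/'+f,d['frame'][:,:,::-1]); return s,d
def cam(n,s,d):
    K=np.array([[d['fx'],0,d['cx']],[0,d['fy'],d['cy']],[0,0,1.]])
    if 'rvec' in d:
        R=cv2.Rodrigues(np.array(d['rvec'],float))[0]; t=np.array(d['tvec'],float); return K,R.T,-R.T@t
    H=np.array(d['hand_eye']); Rt=cv2.Rodrigues(np.array(s['orientation'],float))[0]
    return K,Rt@H[:3,:3],Rt@H[:3,3]+np.array(s['ee_pos'])
def onplane(c,px,z):
    K,R,o=c; v=R@np.linalg.inv(K)@np.array([px[0],px[1],1.]); return o+v*(z-o[2])/v[2]
def proj(c,P):
    K,R,o=c; q=K@(R.T@(np.array(P,float)-o)); return q[:2]/q[2]
E
python3 - <<'E'
from h import *
import pickle
C={}
for n in ['top','side','wrist']:
    s,d=snap(n,n+'0.png'); C[n]=cam(n,s,d); print(n,C[n][2].round(),C[n][1][:,2].round(2))
pickle.dump(C,open('c0.pkl','wb'))
print(s)
E
```

```text
top [ 295.  419. 1105.] [ 0.15  0.   -0.99]
side [ 315. 1368.  458.] [ 0.1  -0.92 -0.38]
wrist [162. 608. 384.] [ 0.25 -0.1  -0.96]
{'t': 0.1, 'qpos': array([ 1.17599924e+00,  4.23750022e-01,  1.63063791e+00, -2.42048886e-05,
        1.08859896e+00, -1.89746898e-02]), 'qvel': array([ 0.00296634, -0.00127522, -0.00238388,  0.00181548, -0.00021597,
        0.00030452]), 'joint_torque': array([ 5.54003745e-04, -5.45609021e+01, -2.74325395e+01,  6.45158929e-02,
        1.88664836e-02, -2.45821940e-05]), 'ee_pos': array([229.17594125, 580.93636511, 240.97884425]), 'orientation': array([-5.86805295e-01, -3.08603171e+00,  2.15009769e-03]), 'ft_force': array([ 0.26575388, -0.53092338, -0.20833342]), 'moment': array([-0.02345498, -0.0341095 ,  0.0500307 ]), 'grasp_force': 0.0, 'width': 87.338928141456}
```

View pics/top0.png

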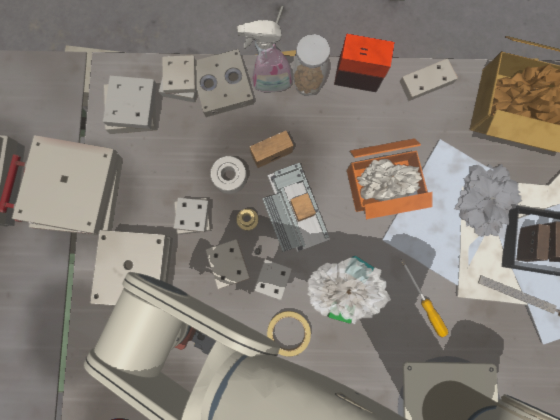

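View pics/side0.png

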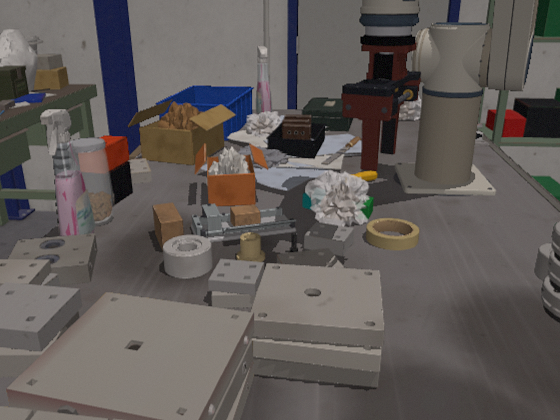

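Top view: nest at about (297,207), with the blank (wood) at (302,207), the pedal plate at (283,222), the collar at (228,173), the bush at (247,218) and the slot block at (271,148). Next I'll enlarge crops.

Run:
```python
from h import *
import pickle
C=pickle.load(open('c0.pkl','rb'))
c=C['top']
for p in [(302,207),(228,173),(247,218),(271,148),(280,280),(0,0),(560,0),(0,420)]: print(p,onplane(c,p,40).round())
im=cv2.imread('pics/top0.png')[130:285,195:350]; a=cv2.resize(im,None,fx=3.8,fy=3.8,interpolation=cv2.INTER_CUBIC)
cv2.imwrite('pics/topc.png',a)
```

```text
(302, 207) [467. 352.  40.]
(228, 173) [547. 533.  40.]
(247, 218) [438. 484.  40.]
(271, 148) [612. 429.  40.]
(280, 280) [292. 402.  40.]
(0, 0) [ 994. 1139.   40.]
(560, 0) [1023. -311.   40.]
(0, 420) [ -31. 1026.   40.]
```

View pics/topc.png

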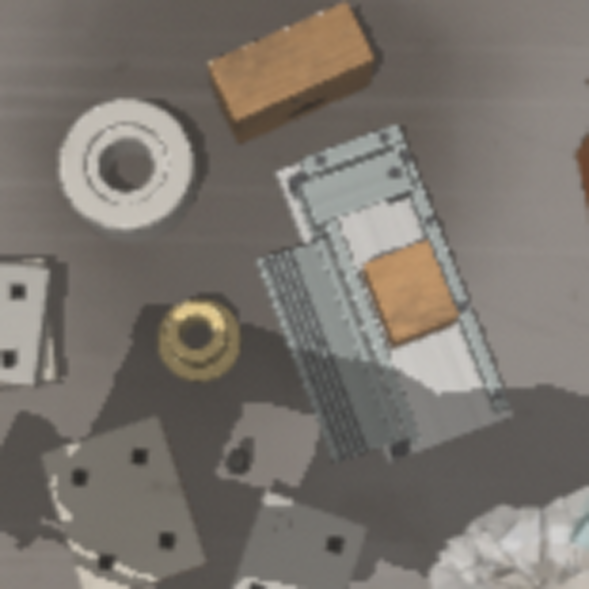

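View pics/wrist0.png

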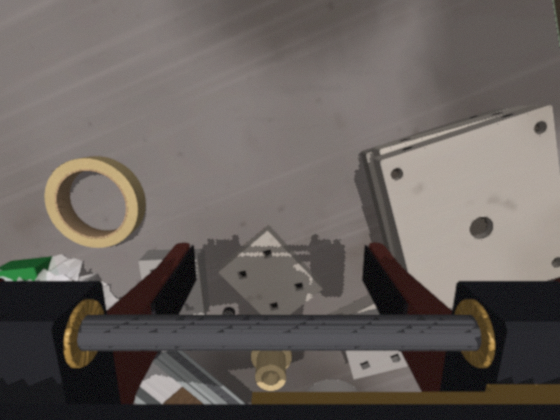

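Crop: blank top corners are at crop (362,265), (425,240), (459,316) and (393,345). Pedal outer corners are at (258,262) and (333,460), and the right rail's near end is at (510,410). The dark spot at (240,458) may be the cap screw. Nothing green or turquoise resembling the blank lies in the lane. The look-alikes are the slot block at (290,70), which is wood beyond the stop, and the turquoise thing at the lower right under the crumpled paper. The blank is the one in the lane.

```bash
cat > fit.py <<'E'
from h import *
import pickle
C=pickle.load(open('c0.pkl','rb')); c=C['top']
f=lambda p:(195+(p[0]+.5)/3.8-.5,130+(p[1]+.5)/3.8-.5)
corr=[((258,262),(33,90.2,47)),((333,460),(-105,90.2,47)),((510,410),(-110,-34.5,24)),((402,125),(82,-30,27))]
W=np.array([onplane(c,f(p),q[2])[:2] for p,q in corr]); L=np.array([q[:2] for p,q in corr],float)
def rigid(L,W):
    a=L-L.mean(0);b=W-W.mean(0)
    th=np.arctan2((a[:,0]*b[:,1]-a[:,1]*b[:,0]).sum(),(a*b).sum())
    R=np.array([[np.cos(th),-np.sin(th)],[np.sin(th),np.cos(th)]]); return th,R,W.mean(0)-R@L.mean(0)
if __name__=='__main__':
    th,R,t=rigid(L,W); print(th,t); print((L@R.T+t-W).round(1))
    np.save('fix.npy',[th,*t])
    B=np.array([onplane(c,f(p),43)[:2] for p in [(362,265),(425,240),(459,316),(393,345)]])
    print(((B-t)@R).round(1),((B.mean(0)-t)@R).round(1))
    for n,p,z in [('collar',(126,163),46),('bush',(199,335),44),('screw?',(240,456),42),('slot',(290,55),64),('tape',(0,0),0)]:
        w=onplane(c,f(p),z)[:2]; print(n,w.round(),((w-t)@R).round())
    # check overlay
    for n in ['top','side','wrist']:
        im=cv2.imread(f'pics/{n}0.png')
        for P in [(75,0,30),(75,25,30),(75,-25,30),(-110,25.5,19),(-110,-34.5,24),(82,-34.5,24),(33,90,47),(-105,90,47),(-36,70,36),(-116,-37,0),(90,-37,0),(90,50,0),(-116,50,0)]:
            q=proj(C[n],[*(R@np.array(P[:2])+t),P[2]])
            if 0<q[0]<560 and 0<q[1]<420: cv2.circle(im,tuple(int(v) for v in q.round()),1,(0,0,255),-1)
        cv2.imwrite(f'pics/o_{n}.png',im)
    a=cv2.resize(cv2.imread('pics/o_top.png')[130:285,195:325],None,fx=3,fy=3)
    b=cv2.resize(cv2.imread('pics/o_side.png')[190:300,150:310],None,fx=2.5,fy=3)
    o=np.zeros((465,800,3),np.uint8); o[:465,:390]=a; o[:330,400:800]=b
    cv2.imwrite('pics/ov.png',o)
E
python3 fit.py
```

```text
0.3687372266727502 [489.07772432 353.56852672]
[[ 2.9  2.4]
 [-1.9  2. ]
 [ 3.  -3.4]
 [-4.1 -0.9]]
[[  5.7  27.6]
 [  7.1 -15.6]
 [-45.9 -18.5]
 [-48.9  27.1]] [-20.5   5.1]
collar [547. 533.] [119. 146.]
bush [438. 483.] [ -1. 140.]
screw? [362. 456.] [-81. 141.]
slot [615. 430.] [145.  26.]
tape [669. 627.] [266. 190.]
```

View pics/ov.png

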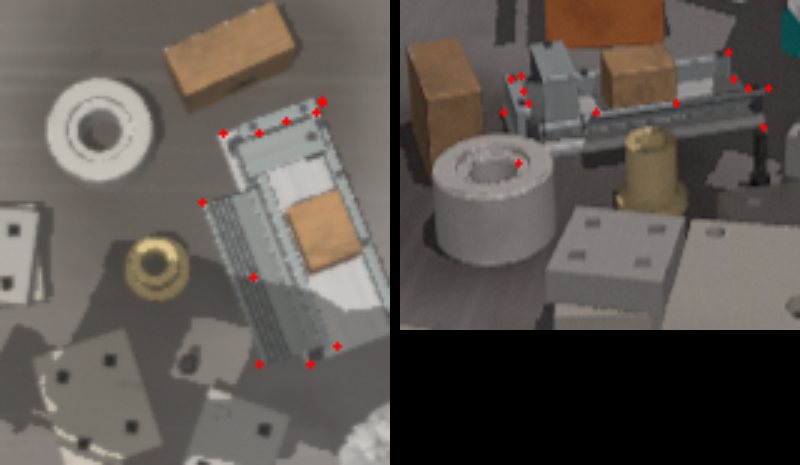

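The fit is rough (3-4 mm residuals), but good enough to go above. The plan: tool y runs along fixture y, with the opening at about 57 mm. One finger sits at y≈0 behind the blank and the other at y≈70 on the pedal. I'll move above first for a close look.

```bash
python3 -m inch '[[[-268,-142,-59,0,0,-0.744,64],[-268,-142,-59,0,0,-0.744,64],[-268,-142,-59,0,0,-0.744,64],[-268,-142,-59,0,0,-0.744,64],[-268,-142,-59,0,0,-0.744,64],[-268,-142,-59,0,0,-0.744,64],[-268,-142,-59,0,0,-0.744,64],[-268,-142,-59,0,0,-0.744,64],[-268,-142,-59,0,0,-0.744,64],[-268,-142,-59,0,0,-0.744,64],[-268,-142,-59,0,0,-0.744,64],[-268,-142,-59,0,0,-0.744,64]]]'
python3 - <<'E'
from h import *
import pickle
s,d=snap('wrist','w1.png'); c=cam('wrist',s,d); pickle.dump((s,c),open('c1.pkl','wb'))
print(s['ee_pos'],s['orientation'],s['width'],s['qpos'],c[2])
print(cv2.Rodrigues(np.array(s['orientation']))[0].round(3))
E
```

```text
t: 1.35
ee_pos: [425.8, 351.7, 300.4]
orientation: [0.577, -3.088, 0.0]
ft_force: [0.0, -0.6, -0.4]
width: 56.4
grasp_force: 0.0
[425.7844471  351.68000115 300.36856757] [ 5.77484422e-01 -3.08751011e+00  3.50434448e-04] 56.36493745346406 [ 6.68791057e-01  2.51313117e-01  1.73538130e+00  5.90792151e-05
  1.15548071e+00 -1.27183402e+00] [358.38283976 325.93796433 443.34480556]
[[-0.932 -0.361 -0.   ]
 [-0.361  0.932 -0.   ]
 [ 0.001 -0.    -1.   ]]
```

View pics/w1.png

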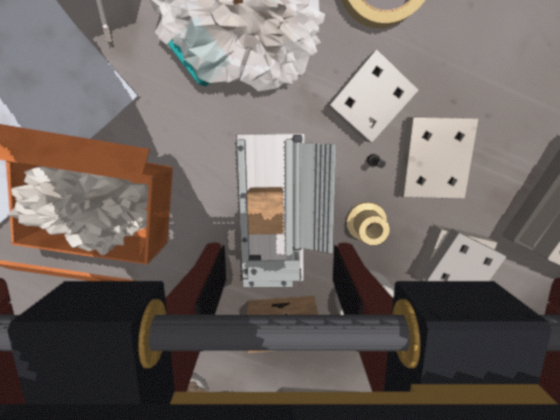

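The wrist view shows the nest straight: near end at row 134, end plate at row 287, blank at (266,210), pedal out to col 335, screw at (375,160) and bush at (370,225). I'll enlarge it for corners.

Run:
```python
import cv2
im=cv2.imread('pics/w1.png')[127:295,228:348]
cv2.imwrite('pics/w1c.png',cv2.resize(im,None,fx=3.5,fy=3.5,interpolation=cv2.INTER_CUBIC))
```

```text
(no output)
```

View pics/w1c.png

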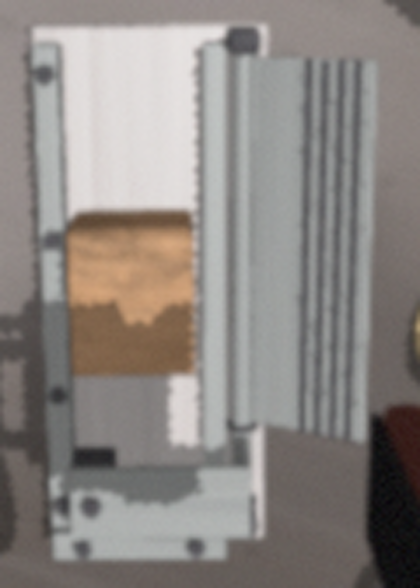

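Run:
```python
from h import *
from fit import rigid
import pickle
s,c=pickle.load(open('c1.pkl','rb'))
f=lambda p:(228+(p[0]+.5)/3.5-.5,127+(p[1]+.5)/3.5-.5)
corr=[((32,27),(-116,-37,8)),((270,25),(-116,50,8)),((262,540),(90,50,8)),((377,60),(-105,90.2,47)),((364,440),(33,90.2,47)),((33,42),(-110,-34.5,24)),((203,42),(-110,25.5,19))]
W=np.array([onplane(c,f(p),q[2])[:2] for p,q in corr]); L=np.array([q[:2] for p,q in corr],float)
th,R,t=rigid(L,W); print(th,t); print(((W-t)@R-L).round(1)); np.save('fix.npy',[th,*t])
for p,z in [((69,211),8),((193,210),8),((69,229),43),((193,229),43),((72,374),43),((194,374),43)]:
    print(p,((onplane(c,f(p),z)[:2]-t)@R).round(1))
for n,px,z in [('screw',(375,160),42),('bush',(370,220),44)]: print(n,((onplane(c,px,z)[:2]-t)@R).round(1))
# target: TCP at fixture (-80,35), tips z
Rt=cv2.Rodrigues(np.array(s['orientation']))[0]
tgt=np.array([*(R@np.array([-76,35])+t),0]); d=tgt-s['ee_pos']; 
yaw=np.arctan2(-R[1,0],-R[0,0])-np.arctan2(Rt[1,0],Rt[0,0]); print('tool shift to tcp z0',(Rt.T@d).round(1),'turn z tool',-yaw)
```

```text
0.3715628285420695 [488.77362753 356.25696023]
[[ 1.6  2.5]
 [ 1.   1.7]
 [-0.   2.2]
 [-0.2 -5.7]
 [-2.8 -4.6]
 [ 0.   2.1]
 [ 0.4  1.7]]
(69, 211) [-46.7 -22.9]
(193, 210) [-47.   23.9]
(69, 229) [-47.2 -19.7]
(193, 229) [-47.1  23.5]
(72, 374) [  6.2 -20. ]
(194, 374) [ 6.3 24. ]
screw [-85.7 133.4]
bush [-11.7 132.1]
tool shift to tcp z0 [ 15.5  16.4 300.4] turn z tool -0.0017579624045191977
```

Base-plate and rail points agree to within 1 mm after a +2 mm shift in y, which also centres the blank in the lane (x≈-20, y≈0). The pedal's outer edge reads low, but that isn't critical. I'll descend, then press.

```bash
python3 -m inch '[[[15,18.5,50,0,0,0,64],[15,18.5,90,0,0,0,64],[15,18.5,130,0,0,0,64],[15,18.5,170,0,0,0,64],[15,18.5,205,0,0,0,64],[15,18.5,215,0,0,0,64],[15,18.5,220,0,0,0,64],[15,18.5,225,0,0,0,64],[15,18.5,225,0,0,0,64]]]'
python3 -m inch '[[[0,0,6,0,0,0,64],[0,0,12,0,0,0,64],[0,0,18,0,0,0,64],[0,0,24,0,0,0,64],[0,0,29,0,0,0,64],[0,0,34,0,0,0,64],[0,0,38,0,0,0,64],[0,0,38,0,0,0,64],[0,0,38,0,0,0,64],[0,0,38,0,0,0,64]]]'
python3 - <<'E'
from h import *
import pickle
s,d=snap('wrist','w2.png'); c=cam('wrist',s,d)
s,e=snap('side','s2.png'); print(s['ee_pos'],s['ft_force'])
a=cv2.resize(e['frame'][190:290,170:330][:,:,::-1],(480,300)); b=d['frame'][:,:,::-1]
o=np.zeros((480,800,3),np.uint8); o[:300,:480]=a; o[300:,:320]=cv2.resize(b[0:300],(320,180)); o[:400,480:]=cv2.resize(b[40:390,140:420],(320,400)); cv2.imwrite('pics/m2.png',o)
E
```

```text
t: 2.3
ee_pos: [406.5, 363.4, 76.6]
orientation: [-0.575, 3.087, 0.001]
ft_force: [0.3, -0.5, 0.2]
width: 56.2
grasp_force: 0.0
t: 3.3
ee_pos: [406.1, 363.8, 38.0]
orientation: [-0.575, 3.088, 0.002]
ft_force: [-2.3, 3.4, 7.6]
width: 56.4
grasp_force: 3.6
[406.08526113 363.68988168  38.0063143 ] [-2.84200227  1.81724629  7.55380725]
```

View pics/m2.png

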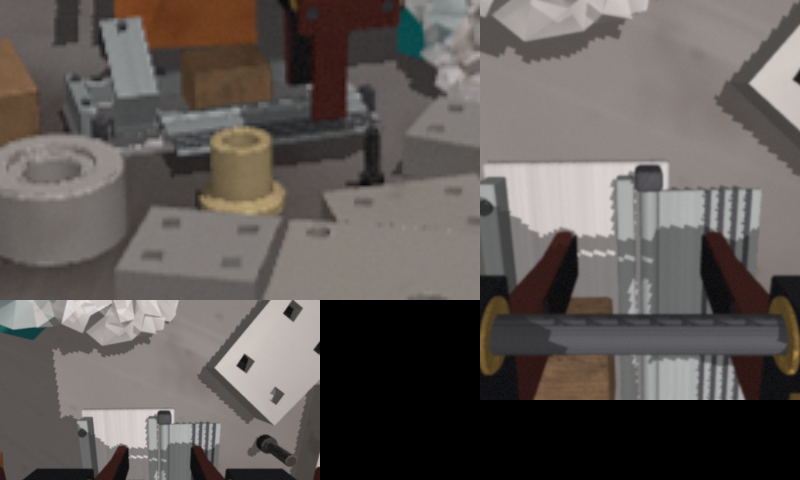

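The side view shows the flap clearly raised, with the finger on the pedal (7.6 N). The other finger is in the lane behind the blank. Now I'll push along -x of the tool.

```bash
python3 -m inch '[[[-7,0,1,0,0,0,64],[-13,0,1,0,0,0,64],[-18,0,1,0,0,0,64],[-23,0,1,0,0,0,64],[-28,0,1,0,0,0,64],[-33,0,1,0,0,0,64],[-38,0,1,0,0,0,64],[-43,0,1,0,0,0,64],[-48,0,1,0,0,0,64],[-53,0,1,0,0,0,64],[-58,0,1,0,0,0,64],[-63,0,1,0,0,0,64],[-68,0,1,0,0,0,64],[-72,0,1,0,0,0,64],[-76,0,1,0,0,0,64],[-78,0,1,0,0,0,64],[-78,0,1,0,0,0,64]]]'
python3 -m inch '[[[-2,0,0,0,0,0,64],[-4,0,0,0,0,0,64],[-5,0,0,0,0,0,64],[-5,0,0,0,0,0,64]]]'
```

```text
t: 5.1
ee_pos: [477.1, 390.0, 36.3]
orientation: [0.575, -3.085, 0.003]
ft_force: [-5.8, -3.0, 7.1]
width: 56.3
grasp_force: 4.4
t: 5.5
ee_pos: [481.4, 391.7, 36.3]
orientation: [0.575, -3.084, 0.003]
ft_force: [-5.8, -3.1, 8.8]
width: 56.3
grasp_force: 4.4
```

```bash
python3 -m inch '[[[-1,0,0,0,0,0,64],[-2,0,0,0,0,0,64],[-2,0,0,0,0,0,64]]]' | grep -E 'pos|ft'
python3 -m inch '[[[-1,0,0,0,0,0,64],[-2,0,0,0,0,0,64],[-2,0,0,0,0,0,64]]]' | grep -E 'pos|ft'
```

```text
ee_pos: [483.2, 392.4, 36.2]
ft_force: [-6.1, -3.6, 8.8]
ee_pos: [484.7, 392.9, 36.3]
ft_force: [-8.4, -2.1, 10.2]
```

```bash
python3 -m inch '[[[-1,0,0,0,0,0,64],[-2,0,0,0,0,0,64],[-2,0,0,0,0,0,64]]]' | grep -E 'pos|ft'
python3 -m inch '[[[-1,0,0,0,0,0,64],[-1,0,0,0,0,0,64]]]' | grep -E 'pos|ft'
```

```text
ee_pos: [484.7, 392.9, 36.2]
ft_force: [-14.0, -4.9, 15.1]
ee_pos: [484.8, 392.9, 36.1]
ft_force: [-16.7, -4.3, 17.0]
```

It's seated: the TCP stopped while the force rose to 17 N. I'll back off, raise to release the pedal, clear and look.

```bash
python3 -m inch '[[[4,0,0,0,0,0,64],[9,0,0,0,0,0,64],[14,0,0,0,0,0,64],[14,0,0,0,0,0,64],[14,0,-5,0,0,0,64],[14,0,-10,0,0,0,64],[14,0,-16,0,0,0,64],[14,0,-24,0,0,0,64],[14,0,-40,0,0,0,64],[20,0,-80,0,0,0,64],[40,0,-120,0,0,0,64],[70,0,-160,0,0,0,64],[90,0,-200,0,0,0,64],[100,0,-240,0,0,0,64],[100,0,-240,0,0,0,64],[100,0,-240,0,0,0,64],[100,0,-240,0,0,0,64]]]'
python3 - <<'E'
from h import *
s,d=snap('wrist','w3.png'); s,e=snap('side','s3.png'); print(s['ee_pos'],s['ft_force'])
a=cv2.resize(e['frame'][190:290,170:330][:,:,::-1],(480,300)); b=d['frame'][:,:,::-1]
o=np.zeros((600,800,3),np.uint8); o[:300,:480]=a; o[:600,480:]=cv2.resize(b[127:307,235:331],(320,600)); cv2.imwrite('pics/m3.png',o)
import pickle; pickle.dump((s,cam('wrist',s,d)),open('c3.pkl','wb'))
E
```

```text
t: 8.3
ee_pos: [396.2, 358.8, 276.1]
orientation: [0.575, -3.087, 0.001]
ft_force: [-1.0, -0.1, -1.0]
width: 56.2
grasp_force: 0.0
[396.14648586 358.72425663 275.52595413] [-0.61162638 -0.40328538 -0.35429734]
```

View pics/m3.png

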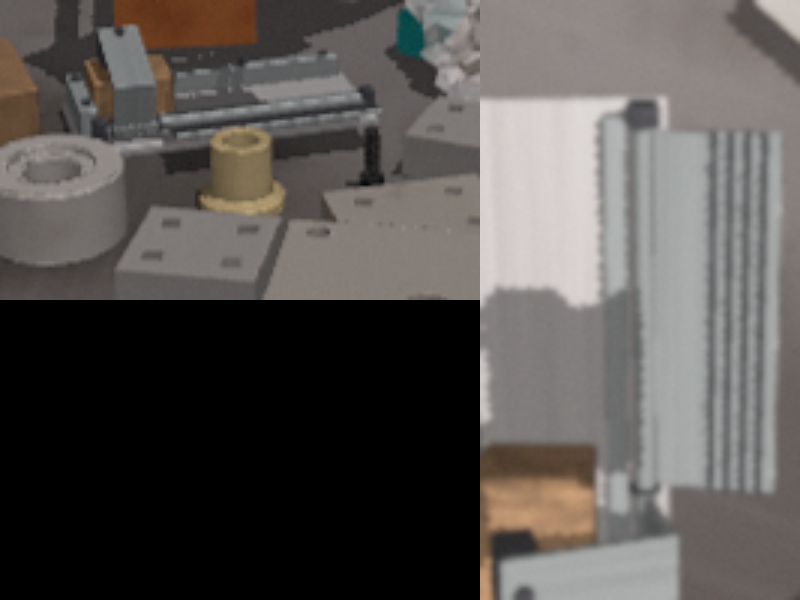

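The blank sits under the tongue with the lip resting on its top, and the bystanders are unmoved. I'll check the blank's near-face x against the base plate's near edge.

Run:
```python
from h import *
import pickle
s,c=pickle.load(open('c3.pkl','rb')); th,*t=np.load('fix.npy'); R=np.array([[np.cos(th),-np.sin(th)],[np.sin(th),np.cos(th)]])
for n,p,z in [('edge -116',(253,127+98*.3),8),('blank foot 20',(253,127+444*.3),8),('blank top 20',(253,127+473*.3),43),('pedal -105',(325,127+131*.3),31),('pedal 33',(322,127+492*.3),31)]:
    print(n,((onplane(c,p,z)[:2]-t)@R).round(1))
```

```text
edge -116 [-114.8    4.6]
blank foot 20 [21.4  1.3]
blank top 20 [17.6  4.1]
pedal -105 [-105.6   89.4]
pedal 33 [31.3 90. ]
```

```bash
python3 -c "
from workcell import ctrl; print(ctrl.close_job())"
```

```text
the job is handed in; nothing more can be done
None
```

The job is handed in: the blank is seated against the end stop, its near face measured within about 2 mm of the expected x 20 mm. The flap is down on the blank, the arm is clear and the bystanders look unmoved; the flap angle and lip force were not measured directly, and the hand-in returned no verdict.

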